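# Find the case whose friction hinge still holds

## Robot

A 6-joint arm with a two-finger parallel gripper is mounted at the origin on a cart in front of the work surface, level with it; the furniture and walls round the work are solid. World frame = base frame: x ahead of the robot, y to its left, z up, the work surface at z = 0. Lengths are in m, angles in rad, forces in N, time in s.
With the tool pointing down it reaches from about 0.425 to 0.95 m from the base axis. Payload 3.5 kg.
Tool frame: the origin (TCP) lies on the centre line of the jaws, within the pads' length; the fingertips stand 8 mm ahead of it and the grasp point (between the pads) lies 11 mm behind it; z points along the fingers, y is the line along which they close (so a half turn about z gives the same grasp; the last joint's range is limited). The gripper opens to 85 mm and grips with 20 to 120 N. Pads are 22 mm wide; open, the fingers measure 114 mm over their backs; the gripper's body (76 mm by 85 mm) begins 54 mm behind the grasp point. The pads swing forward as they close: fully open they stand 13 mm farther back than shut.
Start: joints at [-1.436, 0.286, 1.577, -0, 1.279, -0.15], TCP at [0.19, -0.648, 0.239] pointing down, gripper open.
Joint ranges: [-2.77, 2.77], [-0.9, 2.22], [0.21, 2.48], [-1.53, 4.67], [0.24, 2.81], [-2.84, 2.84]. Speed limits (rad/s): [2.79, 2.79, 3.14, 3.14, 3.14, 3.14].

## Interface

Orientations are given as a unit quaternion [x, y, z, w].
In Python, from plant import ctrl gives the robot as it stands. The module is installed in compiled form; this text tells all that it offers.
- The arm moves only by the tool send_rows, never from a script. Its argument "steps" is a list of rows, each a list of 5 numbers: the shift along the tool's x, y, z in m, then the turn about the tool's z in degrees, then the opening, from -1 (shut) to 1 (fully open). A call has 1 to 12 rows; each row is the pose to reach, as a shift and turn from the pose commanded when the call began, along the tool's axes at that moment; what a row does not reach only later rows make up. A row lasts 1/10 s, in which the tool goes at most 50 mm and 8.59 degrees, less where a joint would pass 70% of its speed; a pose out of reach is approached as far as the arm can. A call with a gripper value outside its range is refused whole. The fingers move at their own pace and stop on an object; "squeeze" is the grip in N (left out, the last holds). Time passes only in rows, so rows that repeat a pose let the fingers close. It gives the time, the measured TCP pose, the force, the opening and the grip force at its end, in the units of the state.
- ctrl.get_state(): the state, without advancing time (a new reading comes with each control period).
- ctrl.read_camera(name): name is "scene" or "top" or "wrist"; returns the picture (420x560x3 uint8, red, green, blue); there is no depth.
- ctrl.calibration(name): a dict with "intrinsics" (3x3 intrinsics, pixels), "k1" (the pictures are not rectified: a ray, as slopes to the right and down, at radius r is drawn at 1 + k1 r^2 times it, then the intrinsics apply), "extrinsics" (4x4, takes a point from world to camera coordinates); the wrist camera has in their place "tool_from_camera" (4x4, takes a point from camera to tool coordinates, whose origin is the TCP and whose axes are the flange's). Camera axes: x right, y up, looking along -z (the intrinsics and any distortion apply to the point x, -y, -z); pixel columns grow to the right and rows downward; lengths in m; the calibration is good to about 2 mm. A picture is of the moment at which its call begins: read the wrist's pose just before it. calibration takes no time and is no camera call.
- ctrl.sign_off(): hands the job in; it is judged then, once.
The state is a dict: "time": time; "qpos": joint angles; "dq": joint speeds; "joint_efforts": joint torques, N m; "eef_pos": TCP position; "tcp_rot": TCP orientation; "contact_force": force on the tool from outside, world axes, zero at the start; "wrist_torque": the same for the moment, N m; "opening": opening from 0.0 (shut) to 1.0 (fully open); "finger_force": force on a finger pad.
Only numpy, scipy, OpenCV 4.12 (cv2) and the standard library are available. Lean on these libraries where they do the work, as an engineer would, in place of code of your own. Each camera call takes 0.05 s, during which the arm holds its last target. There are 200 camera calls.

## Task

One of the two grey disc cases has a worn hinge and its lid drops. Lift a lid by its lug to about 60 degrees and let go to see whether it holds (try the other if it drops); then, on the lid that stands by itself, press straight down on the rubber tip at the end of its lug with about 5 N for one and a half seconds, never more than 12 N, and leave that lid standing at about 60 degrees and the worn case shut. Do not throw a lid over backwards or shift the bottle, eraser or mouse.

Things in the scene. Friction and masses are not known exactly. Their poses are not given: they have to be found in the camera images.
- case_1: a flat dark grey hinged case, 115 mm deep (x) by 164 mm wide (y) by 43 mm high, fixed to the bench. Origin: centre of its underside on the bench; x points from the front (lug) to the hinged back, z up. The two cases look exactly alike; one of them has a worn hinge, not known which
- case_1_hinge (a point): middle of the lid's hinge axis (along the case's y), 56 mm behind the case's origin and 30 mm above the bench
- case_1_lug: aluminium grip lug fixed to the lid's front wall, sticking out level to the front when the lid is shut: a bar 16 mm wide (y), 12 mm high, its free part reaching 42 mm out from the wall. Origin: its grip point, on the bar's centre line, 30 mm out from the wall, 145 mm in front of the hinge axis and 6.5 mm above it (36.5 mm above the bench when shut). Turns with the lid about y. Can be pinched across y from above; it turns easily between finger pads when the lid swings
- case_1_nose: steel socket at the lug's free end with a grey rubber ball tip, radius 5.5 mm, on a screw stem: press on this tip. Origin: the ball's centre if screwed fully in, 168 mm in front of the hinge axis and 6.5 mm above it when shut, 23 mm beyond the grip point. The tip really sticks out 0 to 8 mm farther along the lug, unlike each time and not in this pose: feel for it. It does not slide under the test load
- case_1_lid (a joint): angle of the lid, rad: 0 shut, grows as the lug end is lifted (about the case's +y axis); 1.05 is 60 degrees, stop at 2.0. A sound hinge keeps the lid where it is left: lifting takes roughly 11 N at the lug, and at 60 degrees it resists about 16 N pressed straight down on the tip (less lower down). A light grip on the lug slips back some degrees. A worn hinge lets the lid sink shut in about a second or two when let go
- case_2: a flat dark grey hinged case, 115 mm deep (x) by 164 mm wide (y) by 43 mm high, fixed to the bench. Origin: centre of its underside on the bench; x points from the front (lug) to the hinged back, z up. The two cases look exactly alike; one of them has a worn hinge, not known which
- case_2_hinge (a point): middle of the lid's hinge axis (along the case's y), 56 mm behind the case's origin and 30 mm above the bench
- case_2_lug: aluminium grip lug fixed to the lid's front wall, sticking out level to the front when the lid is shut: a bar 16 mm wide (y), 12 mm high, its free part reaching 42 mm out from the wall. Origin: its grip point, on the bar's centre line, 30 mm out from the wall, 145 mm in front of the hinge axis and 6.5 mm above it (36.5 mm above the bench when shut). Turns with the lid about y. Can be pinched across y from above; it turns easily between finger pads when the lid swings
- case_2_nose: steel socket at the lug's free end with a grey rubber ball tip, radius 5.5 mm, on a screw stem: press on this tip. Origin: the ball's centre if screwed fully in, 168 mm in front of the hinge axis and 6.5 mm above it when shut, 23 mm beyond the grip point. The tip really sticks out 0 to 8 mm farther along the lug, unlike each time and not in this pose: feel for it. It does not slide under the test load
- case_2_lid (a joint): angle of the lid, rad: 0 shut, grows as the lug end is lifted (about the case's +y axis); 1.05 is 60 degrees, stop at 2.0. A sound hinge keeps the lid where it is left: lifting takes roughly 11 N at the lug, and at 60 degrees it resists about 16 N pressed straight down on the tip (less lower down). A light grip on the lug slips back some degrees. A worn hinge lets the lid sink shut in about a second or two when let go
- bottle: bystander: small dark dropper bottle, 34 mm across, 102 mm tall, standing; origin under its centre
- eraser: bystander: grey and white eraser, 21 x 34 x 13 mm, lying between the cases; origin under its centre
- mouse_white: bystander: white computer mouse, 112 x 59 x 38 mm; origin under its centre

How it is judged:
On the way, in this order (a step that is already met when the one before it is completed fails the run):
1. the lid with the sound hinge stands by itself at 45 to 75 degrees, untouched, for 0.5 s (((value of joint case_1_lid between 0.785 and 1.31 rad and velocity of joint case_1_lid between -0.05 and 0.05 rad/s and contact force between each of the fingers, the arm and case_1 below 0.1 N) or (value of joint case_2_lid between 0.785 and 1.31 rad and velocity of joint case_2_lid between -0.05 and 0.05 rad/s and contact force between each of the fingers, the arm and case_2 below 0.1 N))), for 0.5 s.
2. its rubber tip is then pressed with 3 to 8 N for 1 s, and the lid keeps its angle (45 to 75 degrees, still) (((value of joint case_1_lid between 0.785 and 1.31 rad and velocity of joint case_1_lid between -0.05 and 0.05 rad/s and contact force between anything else and case_1_nose between 3 and 8 N) or (value of joint case_2_lid between 0.785 and 1.31 rad and velocity of joint case_2_lid between -0.05 and 0.05 rad/s and contact force between anything else and case_2_nose between 3 and 8 N))), for 1 s.
At the end, for the whole second after the job is handed in: the lid of the sound case stands by itself at 45 to 75 degrees (0.785 to 1.31 rad), still and untouched; the lid of the worn case is shut (below 0.06 rad) (((value of joint case_1_lid between 0.785 and 1.31 rad and velocity of joint case_1_lid between -0.05 and 0.05 rad/s and contact force between each of the fingers, the arm and case_1 below 0.1 N and value of joint case_2_lid below 0.06 rad) or (value of joint case_2_lid between 0.785 and 1.31 rad and velocity of joint case_2_lid between -0.05 and 0.05 rad/s and contact force between each of the fingers, the arm and case_2 below 0.1 N and value of joint case_1_lid below 0.06 rad))).
It fails at once if a tip is pressed with more than 12 N (contact force between anything else and case_1_nose above 12 N or contact force between anything else and case_2_nose above 12 N).
It fails at once if a lid is thrown back beyond 92 degrees (value of joint any of case_1_lid, case_2_lid above 1.6 rad).
It fails at once if the bottle, eraser or mouse is shifted by more than 30 mm (distance of any of bottle, eraser, mouse_white from where it was at the start of the episode above 0.03 m).
It also fails if it takes over 72 s, if anything falls off the work surface, if the arm or the gripper's body presses on something with over 40 N, if the wrist force passes 120 N, or if a joint passes its speed limit or range.

## Working session

There is one attempt and no reset: what is moved stays moved. The work goes in short steps, Python scripts to look and compute and a tool call to move; the robot and the scene stay as the last step left them, time stands still between calls to the robot, and variables do not carry over. Pictures are saved under pics/ and viewed, at most 10 in all, crops included, and the job is handed in when it is done.

Besides the shell and the picture viewer there is one more tool, called by a JSON object that holds its "op" and its "data", one argument or row to a line. send_rows: Moves the arm, as the interface text tells. Its arguments: {"type":"object","properties":{"steps":{"type":"array","items":{"type":"array","items":{"type":"number"}}},"squeeze":{"type":"number"}},"required":["steps"]}

```bash
mkdir -p pics; cat > h.py <<'E'
import numpy as np, cv2
from plant import ctrl
from scipy.spatial.transform import Rotation as R
def save(n,f):
    im=ctrl.read_camera(n); cv2.imwrite('pics/'+f,im[:,:,::-1]); return im
def ray(n,u,v,st=None):
    c=ctrl.calibration(n);K=np.array(c['intrinsics']);k1=c['k1']
    p=cv2.undistortPoints(np.array([[[u,v]]],float),K,np.array([k1,0,0,0.]))[0,0]
    d=np.array([p[0],-p[1],-1])
    if n=='wrist':
        T=np.array(c['tool_from_camera']);r=R.from_quat(st['tcp_rot']).as_matrix()
        return r@T[:3,3]+st['eef_pos'], r@T[:3,:3]@d
    E=np.array(c['extrinsics']);return -E[:3,:3].T@E[:3,3],E[:3,:3].T@d
def onz(n,u,v,z,st=None):
    o,d=ray(n,u,v,st);return o+d*(z-o[2])/d[2]
def proj(n,P):
    c=ctrl.calibration(n);K=np.array(c['intrinsics']);E=np.array(c['extrinsics'])
    q=E[:3,:3]@np.array(P)+E[:3,3];x=np.array([q[0],-q[1]])/-q[2];x*=1+c['k1']*(x@x)
    return K[:2,:2]@x+K[:2,2]
E
python3 - <<'E'
from h import *
print(ctrl.get_state())
for n in('top','scene','wrist'): save(n,n+'0.png')
for n in('top','scene'):print(ctrl.calibration(n))
E
```

```text
{'time': 0.0, 'qpos': array([-1.43596699e+00,  2.87186130e-01,  1.57817059e+00,  1.36634727e-05,
        1.27864290e+00, -1.49982358e-01]), 'dq': array([-2.41539115e-03,  1.02794185e-03,  3.59785541e-04,  1.25184723e-03,
       -2.48923882e-06,  2.27710554e-04]), 'joint_efforts': array([-6.40287799e-04, -4.05986559e+01, -2.92624193e+01, -2.16572307e-04,
        5.87431190e-03, -5.71664060e-06]), 'eef_pos': array([ 0.18961444, -0.64714794,  0.23793701]), 'tcp_rot': array([ 9.89876975e-01,  1.41922958e-01,  1.56578123e-05, -1.20340012e-03]), 'contact_force': array([-0.49428585, -0.35906608, -0.4746878 ]), 'wrist_torque': array([-0.00728691, -0.02387744,  0.01018148]), 'finger_force': 0.0, 'opening': 0.9986647597432434}
{'intrinsics': array([[539.08291872,   0.        , 284.32154145],
       [  0.        , 539.08291872, 218.1056819 ],
       [  0.        ,   0.        ,   1.        ]]), 'k1': -0.18400531338507134, 'extrinsics': array([[-0.03826504, -0.99926397, -0.00270327,  0.10686463],
       [ 0.97830595, -0.03801341,  0.20364788, -0.58014272],
       [-0.20360074,  0.00514797,  0.97904047, -1.06343078],
       [ 0.        ,  0.        ,  0.        ,  1.        ]])}
{'intrinsics': array([[411.73725658,   0.        , 277.32582862],
       [  0.        , 411.73725658, 206.60337101],
       [  0.        ,   0.        ,   1.        ]]), 'k1': 0.03230136763533253, 'extrinsics': array([[-0.64115006, -0.76740331, -0.00433154,  0.42945154],
       [ 0.55285048, -0.4657954 ,  0.69093486, -0.33590736],
       [-0.53224331,  0.44059824,  0.72290404, -0.61967895],
       [ 0.        ,  0.        ,  0.        ,  1.        ]])}
```

View pics/top0.png

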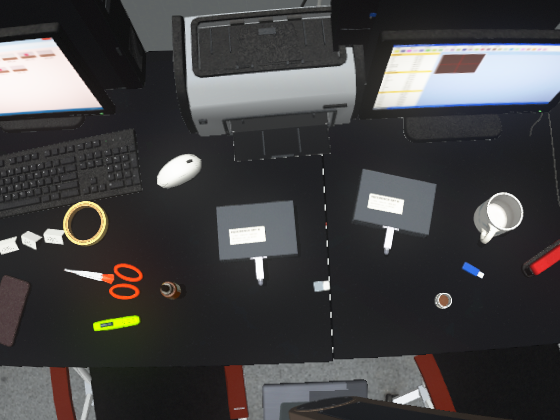

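View pics/scene0.png

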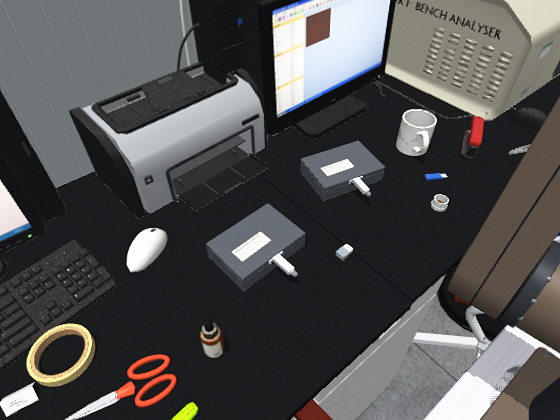

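The top view shows the left case at (258,230) with its lug tip near (261,282), and the right case at (395,203) with its lug tip near (388,250). The eraser is at (321,286), the bottle at (171,289) and the mouse at (180,170).

```bash
python3 - <<'E'
from h import *
im=cv2.imread('pics/top0.png')
hsv=cv2.cvtColor(im,cv2.COLOR_BGR2HSV)
print('cam',ray('top',280,210)[0])
print('pix',im[215,230],im[250,280],im[265,260],im[280,261],im[190,425],im[240,389])
for nm,(x0,y0,x1,y1) in {'L':(205,190,310,300),'R':(345,160,445,262)}.items():
    g=im[y0:y1,x0:x1].max(2); 
    m=((g>50)).astype(np.uint8); m=cv2.morphologyEx(m,cv2.MORPH_OPEN,np.ones((11,11)))
    c=max(cv2.findContours(m,0,1)[0],key=cv2.contourArea)
    r=cv2.minAreaRect(c); ap=cv2.approxPolyDP(c,5,True)[:,0]+[x0,y0]
    print(nm,[ (tuple(map(int,p)),onz('top',*p,.043)[:2].round(4)) for p in ap])
    b=(g>140).astype(np.uint8); n,l,s,cc=cv2.connectedComponentsWithStats(b)
    for i in range(1,n):
        if s[i,4]>25:
            ys,xs=np.nonzero(l==i); pts=np.c_[xs+x0,ys+y0].astype(np.float32)
            W=np.array([onz('top',*p,.0425)[:2] for p in pts]); mu=W.mean(0)
            ev=np.linalg.svd(W-mu,full_matrices=False); t=(W-mu)@ev[2][0]; q=(W-mu)@ev[2][1]
            print('  bright',s[i],mu.round(4),'dir',ev[2][0].round(3),np.ptp(t).round(4),np.ptp(q).round(4))
out=[]
for nm,(x0,y0) in {'L':(205,190),'R':(345,160)}.items():
    out.append(cv2.resize(im[y0:y0+105,x0:x0+105],(400,400),interpolation=cv2.INTER_CUBIC))
cv2.imwrite('pics/crop.png',np.hstack(out))
for n,p in dict(bottle=(171,291),eraser=(321,286),mouse=(180,172)).items(): print(n,onz('top',*p,.02).round(3))
E
```

```text
cam [0.35513095 0.09020728 1.15957549]
pix [122 117 111] [123 118 112] [254 254 253] [169 163 161] [120 113 108] [253 252 252]
L [((292, 200), array([0.6261, 0.0665])), ((216, 206), array([0.6193, 0.2289])), ((219, 260), array([0.5032, 0.2242])), ((296, 254), array([0.5099, 0.0629]))]
  bright [ 24  35  37  20 603] [0.5544 0.1645] dir [-0.063  0.998] 0.0768 0.0356
  bright [ 45  66  17  29 214] [0.4846 0.141 ] dir [-0.999 -0.039] 0.059 0.0336
R [((362, 170), array([ 0.6872, -0.0879])), ((355, 223), array([ 0.5709, -0.0648])), ((428, 234), array([ 0.5409, -0.2201])), ((434, 183), array([ 0.6527, -0.2443]))]
  bright [ 22  33  38  22 570] [ 0.6115 -0.1334] dir [-0.225 -0.974] 0.0779 0.0355
  bright [ 38  65  16  29 205] [ 0.5377 -0.1346] dir [-0.966  0.259] 0.0587 0.0335
bottle [0.443 0.331 0.02 ]
eraser [0.443 0.012 0.02 ]
mouse [0.705 0.311 0.02 ]
```

View pics/crop.png

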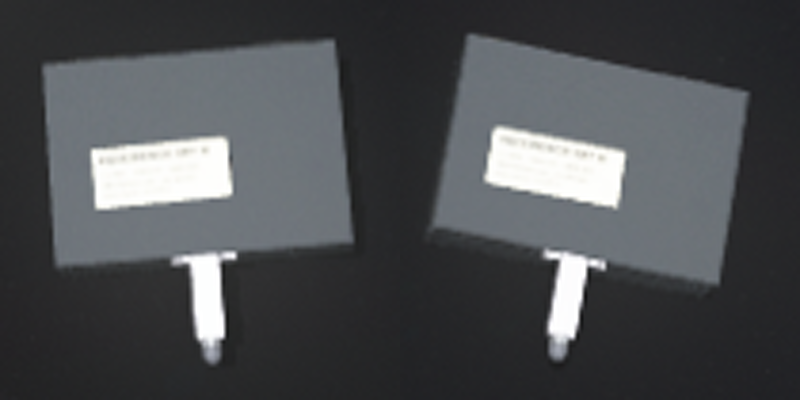

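The crops show the full outline of both cases, with the lugs on their centre lines. I put the left case at (0.565, 0.146) with yaw 0.04, and the right case at (0.613, -0.154) with yaw about -0.20. I'll go over the right lug first.

{"op": "send_rows", "data": {
  "steps": [
    [0.04,-0.034,0.006,3,1],
    [0.078,-0.066,0.012,6,1],
    [0.116,-0.099,0.018,9,1],
    [0.155,-0.132,0.024,12,1],
    [0.194,-0.165,0.03,15,1],
    [0.233,-0.198,0.036,18,1],
    [0.272,-0.231,0.042,21,1],
    [0.31,-0.264,0.048,24,1],
    [0.35,-0.297,0.054,26,1],
    [0.388,-0.33,0.06,28,1],
    [0.427,-0.363,0.064,28,1],
    [0.466,-0.396,0.068,28,1]
  ]
}}

```text
time: 1.35
eef_pos: [0.5178, -0.1476, 0.1722]
tcp_rot: [0.995, -0.102, -0.0, 0.0]
contact_force: [0.3, -1.0, -0.5]
opening: 0.998
finger_force: 0.0
```

{"op": "send_rows", "data": {
  "steps": [
    [0,0,0,0,1],
    [0,0,0,0,1],
    [0,0,0,0,1]
  ]
}}

```text
time: 1.65
eef_pos: [0.5168, -0.1502, 0.1724]
tcp_rot: [0.995, -0.102, -0.0, 0.0]
contact_force: [0.2, -0.6, 0.7]
opening: 0.999
finger_force: 0.0
```

```bash
cat >> h.py <<'E'
def toolshift(P,st=None):
    st=st or ctrl.get_state(); r=R.from_quat(st['tcp_rot']).as_matrix()
    return r.T@(np.array(P)-st['eef_pos'])
def yaw(st): 
    x=R.from_quat(st['tcp_rot']).as_matrix()[:,0]; return np.arctan2(x[1],x[0])
E
python3 - <<'E'
from h import *
st=ctrl.get_state();print(st['time'],st['eef_pos'],yaw(st),st['contact_force'])
im=save('wrist','w1.png')
m=(im.min(2)>140).astype(np.uint8);n,l,s,c=cv2.connectedComponentsWithStats(m)
for i in range(1,n):
    if s[i,4]>150:
        ys,xs=np.nonzero(l==i)
        W=np.array([onz('wrist',x,y,.0425,st)[:2] for x,y in zip(xs,ys)]); mu=W.mean(0); v=np.linalg.svd(W-mu,full_matrices=False)[2][0]
        t=(W-mu)@v
        print(s[i],mu.round(4),v.round(3),np.ptp(t).round(4),(mu+v*t.min()).round(4),(mu+v*t.max()).round(4))
E
```

```text
1.65 [ 0.51682584 -0.15017172  0.1724243 ] -0.20448482972262094 [ 0.24716522 -0.58818031  0.69910682]Traceback (most recent call last):
  File "<stdin>", line 8, in <module>
  File "h.py", line 15, in onz
    o,d=ray(n,u,v,st);return o+d*(z-o[2])/d[2]
        ~~~^^^^^^^^^^
  File "h.py", line 7, in ray
    c=ctrl.calibration(n);K=np.array(c['intrinsics']);k1=c['k1']
ValueError: time passes only in moves, steps and waits
```

View pics/w1.png

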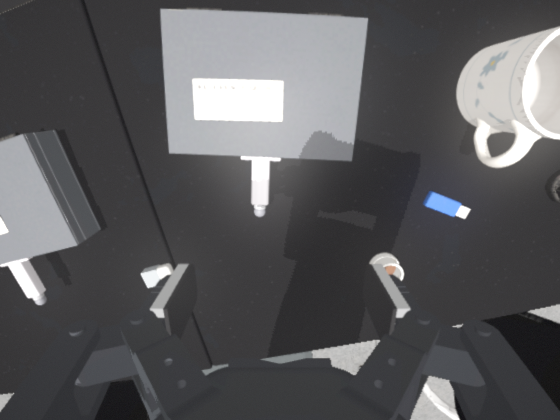

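The wrist view shows the right lug running from (260,160) to (260,205), with the rubber tip at (260,211). I'll cache the calibration and locate the lug from this picture.

```bash
sed -i "s/^def save/import functools\n@functools.lru_cache\ndef cal(n): return ctrl.calibration(n)\ndef save/; s/c=ctrl.calibration(n)/c=cal(n)/" h.py
python3 - <<'E'
from h import *
st=ctrl.get_state();im=cv2.imread('pics/w1.png')
for p in [(168,154),(352,161),(163,10),(367,17)]: print('lid',onz('wrist',*p,.043,st).round(4))
sub=im[163:203,235:285].min(2)>110
ys,xs=np.nonzero(sub);print(xs.min()+235,xs.max()+235,ys.min()+163,ys.max()+163)
for y in (166,175,185,195,200):
    r=np.nonzero(im[y,235:285].min(1)>110)[0]+235; print(y,r.min(),r.max(),onz('wrist',(r.min()+r.max())/2,y,.0425,st).round(4))
print('end',onz('wrist',260,206,.0425,st).round(4),'ball',onz('wrist',260,211,.0365,st).round(4))
E
```

```text
lid [ 0.5784 -0.0603  0.043 ]
lid [ 0.5383 -0.2208  0.043 ]
lid [ 0.6884 -0.0915  0.043 ]
lid [ 0.6502 -0.2482  0.043 ]
250 270 163 202
166 251 270 [ 0.5505 -0.1391  0.0425]
175 251 269 [ 0.5425 -0.1368  0.0425]
185 251 269 [ 0.5333 -0.1347  0.0425]
195 251 268 [ 0.524  -0.1321  0.0425]
200 251 268 [ 0.5192 -0.131   0.0425]
end [ 0.5133 -0.1301  0.0425] ball [ 0.5064 -0.1281  0.0365]
```

{"op": "send_rows", "data": {
  "steps": [
    [0.0045,-0.0185,0.03,2,1],
    [0.0045,-0.0185,0.06,2,1],
    [0.0045,-0.0185,0.09,2,1],
    [0.0045,-0.0185,0.115,2,1],
    [0.0045,-0.0185,0.135,2,1],
    [0.0045,-0.0185,0.147,2,1],
    [0.0045,-0.0185,0.147,2,1],
    [0.0045,-0.0185,0.147,2,1]
  ]
}}

```text
time: 2.5
eef_pos: [0.5257, -0.1333, 0.0263]
tcp_rot: [0.993, -0.12, 0.0, 0.0]
contact_force: [0.7, 0.0, -0.4]
opening: 0.996
finger_force: 0.0
```

{"op": "send_rows", "data": {
  "steps": [
    [0,0,0,0,-0.3],
    [0,0,0,0,-1],
    [0,0,0,0,-1],
    [0,0,0,0,-1],
    [0,0,0,0,-1],
    [0,0,0,0,-1],
    [0,0,0,0,-1],
    [0,0,0,0,-1]
  ],
  "squeeze": 50
}}

```text
time: 3.3
eef_pos: [0.5255, -0.1325, 0.026]
tcp_rot: [0.993, -0.119, 0.0, 0.0]
contact_force: [-2.8, -0.2, 4.2]
opening: 0.179
finger_force: 49.1
```

{"op": "send_rows", "data": {
  "steps": [
    [0.001,0,-0.0126,0,-1],
    [0.003,0,-0.025,0,-1],
    [0.0066,0,-0.0373,0,-1],
    [0.011,0,-0.049,0,-1],
    [0.0163,0,-0.0607,0,-1],
    [0.0227,0,-0.0716,0,-1],
    [0.03,0,-0.082,0,-1],
    [0.038,0,-0.0917,0,-1],
    [0.047,0,-0.1006,0,-1],
    [0.057,0,-0.1088,0,-1],
    [0.067,0,-0.116,0,-1],
    [0.078,0,-0.1223,0,-1]
  ]
}}

```text
time: 4.5
eef_pos: [0.5947, -0.1498, 0.1457]
tcp_rot: [0.993, -0.118, -0.011, -0.001]
contact_force: [-16.1, -1.8, -3.0]
opening: 0.176
finger_force: 48.7
```

{"op": "send_rows", "data": {
  "steps": [
    [0.005,0,-0.0025,0,-1],
    [0.005,0,-0.0025,0,-1],
    [0.005,0,-0.0025,0,-1]
  ]
}}

```text
time: 4.8
eef_pos: [0.6016, -0.1516, 0.1495]
tcp_rot: [0.993, -0.119, -0.007, -0.0]
contact_force: [-12.1, -1.8, -2.8]
opening: 0.168
finger_force: 49.8
```

```bash
python3 - <<'E'
from h import *
print(ctrl.get_state()['eef_pos']); a=save('scene','s1.png')
print(ctrl.get_state()['joint_efforts'])
E
```

```text
[ 0.60161074 -0.15155872  0.14953629]
[  3.03320825 -40.21268606 -33.90829682   1.36839107  -2.6815863
  -0.1469598 ]
```

View pics/s1.png

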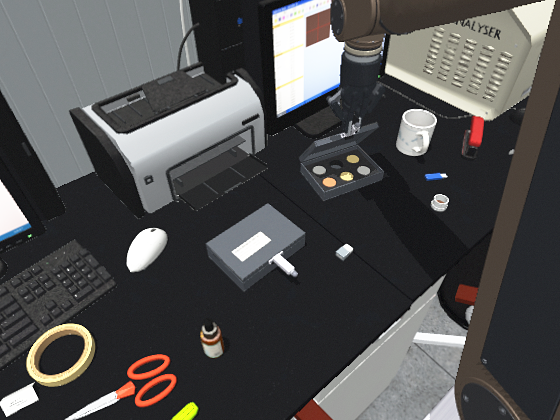

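The right lid is up and held, its front edge near (340,140). Next I'll let go and see whether it stays.

{"op": "send_rows", "data": {
  "steps": [
    [0,0,0,0,-0.4],
    [0,0,0,0,0.5],
    [0,0,0,0,1],
    [0,0,0,0,1],
    [0,0,0,0,1],
    [0,0,-0.02,0,1],
    [0,0,-0.04,0,1],
    [0,0,-0.06,0,1],
    [0,0,-0.08,0,1],
    [0,0,-0.09,0,1],
    [0,0,-0.09,0,1],
    [0,0,-0.09,0,1]
  ]
}}

```text
time: 6.05
eef_pos: [0.6057, -0.1519, 0.2396]
tcp_rot: [0.993, -0.119, -0.0, -0.0]
contact_force: [0.2, 0.1, -0.4]
opening: 1.0
finger_force: 0.0
```

{"op": "send_rows", "data": {
  "steps": [
    [0,0,0,0,1],
    [0,0,0,0,1],
    [0,0,0,0,1],
    [0,0,0,0,1],
    [0,0,0,0,1],
    [0,0,0,0,1],
    [0,0,0,0,1]
  ]
}}

```text
time: 6.75
eef_pos: [0.606, -0.152, 0.2404]
tcp_rot: [0.993, -0.119, 0.0, 0.0]
contact_force: [0.4, 0.5, 0.3]
opening: 0.998
finger_force: 0.0
```

```bash
python3 - <<'E'
from h import *
print(ctrl.get_state()['eef_pos'],ctrl.get_state()['contact_force']); a=save('scene','s2.png');b=save('wrist','w2.png')
cv2.imwrite('pics/c2.png',np.hstack([cv2.resize(a[80:230,260:460],(400,300))[:,:,::-1],cv2.resize(b,(400,300))[:,:,::-1]]))
E
```

```text
[ 0.6060208  -0.15202054  0.24038032] [0.38476122 0.5324462  0.31616709]
```

View pics/c2.png

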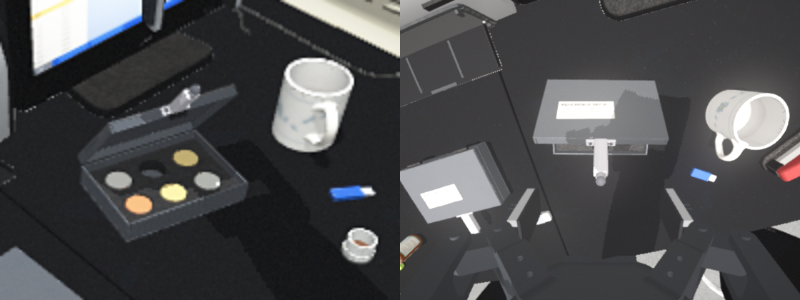

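About 1.8 s after release the lid is still open, with its lug at roughly (600,160) in the wrist half. I'll check that it isn't creeping and estimate the angle.

```bash
python3 - <<'E'
from h import *
st=ctrl.get_state()
for k in range(4): b=ctrl.read_camera('wrist')
a=cv2.imread('pics/w2.png')[:,:,::-1]
s=ctrl.read_camera('scene');s2=cv2.imread('pics/s2.png')[:,:,::-1]
t=ctrl.read_camera('top');cv2.imwrite('pics/t2.png',t[:,:,::-1])
print('diff',np.abs(a.astype(int)-b).max(2)[80:280,180:400].mean(),np.abs(s.astype(int)-s2).max(2)[110:200,295:385].mean())
cv2.imwrite('pics/c3.png',np.hstack([cv2.resize(b[180:280,240:340],(400,400),interpolation=2)[:,:,::-1],cv2.resize(s[100:160,320:380],(400,400),interpolation=2)[:,:,::-1]]))
ps=[]
# predicted ball in scene / wrist for angles
c=np.array([.525,-.133]);u=np.array([.971,-.238]);h=c+.145*u
T=np.array(cal('wrist')['tool_from_camera']);r=R.from_quat(st['tcp_rot']).as_matrix();K=np.array(cal('wrist')['intrinsics'])
for th in (40,45,50,55,60,65):
  for L in (.145,.157,.172):
    an=np.deg2rad(th);x=L*np.cos(an)-.0065*np.sin(an);z=.03+L*np.sin(an)+.0065*np.cos(an)
    P=np.r_[h-u*x,z]; q=T[:3,:3].T@(r.T@(P-st['eef_pos'])-T[:3,3]); w=np.array([q[0],-q[1]])/-q[2]; w*=1+cal('wrist')['k1']*(w@w)
    print(th,L,P.round(3),'scene',proj('scene',P).round(0),'wrist',(K[:2,:2]@w+K[:2,2]).round(0))
E
```

```text
diff 1.1619545454545455 2.2014814814814816
40 0.145 [ 0.562 -0.142  0.128] scene [360. 146.] wrist [281. 250.]
40 0.157 [ 0.553 -0.14   0.136] scene [363. 146.] wrist [281. 263.]
40 0.172 [ 0.542 -0.137  0.146] scene [367. 145.] wrist [281. 280.]
45 0.145 [ 0.571 -0.144  0.137] scene [358. 141.] wrist [281. 246.]
45 0.157 [ 0.562 -0.142  0.146] scene [361. 140.] wrist [281. 259.]
45 0.172 [ 0.552 -0.14   0.156] scene [364. 138.] wrist [281. 276.]
50 0.145 [ 0.58  -0.147  0.145] scene [356. 135.] wrist [281. 240.]
50 0.157 [ 0.573 -0.145  0.154] scene [359. 134.] wrist [281. 253.]
50 0.172 [ 0.563 -0.142  0.166] scene [362. 132.] wrist [282. 271.]
55 0.145 [ 0.59  -0.149  0.153] scene [354. 130.] wrist [282. 232.]
55 0.157 [ 0.584 -0.147  0.162] scene [356. 128.] wrist [282. 245.]
55 0.172 [ 0.575 -0.145  0.175] scene [359. 125.] wrist [282. 263.]
60 0.145 [ 0.601 -0.152  0.159] scene [351. 125.] wrist [282. 223.]
60 0.157 [ 0.595 -0.15   0.169] scene [354. 122.] wrist [282. 235.]
60 0.172 [ 0.588 -0.148  0.182] scene [356. 119.] wrist [282. 252.]
65 0.145 [ 0.612 -0.154  0.164] scene [349. 120.] wrist [282. 211.]
65 0.157 [ 0.607 -0.153  0.175] scene [351. 117.] wrist [282. 223.]
65 0.172 [ 0.601 -0.152  0.189] scene [353. 113.] wrist [282. 239.]
```

View pics/c3.png

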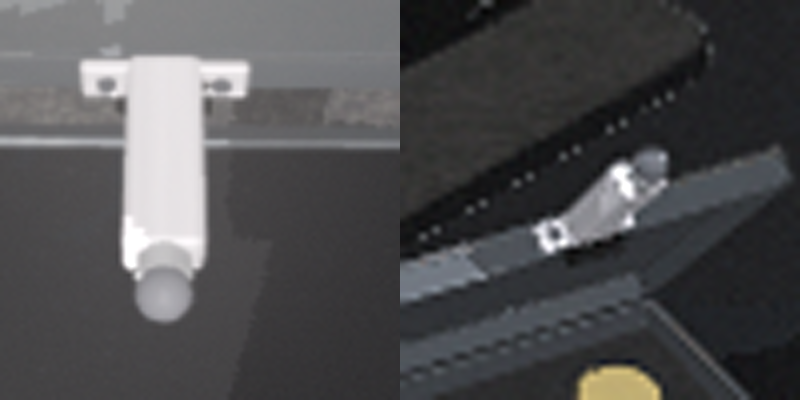

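The lid is standing still at about 55–57°, so the right case is sound. The ball is at wrist pixel (281,253) and scene pixel (357.5,124); I'll triangulate those.

```bash
python3 - <<'E'
from h import *
st=ctrl.get_state()
rs=[ray('wrist',281,253.2,st),ray('scene',357.5,124.2)]
t=cv2.imread('pics/t2.png')
A=0;b=0
for o,d in rs:
    d=d/np.linalg.norm(d);M=np.eye(3)-np.outer(d,d);A=A+M;b=b+M@o
P=np.linalg.solve(A,b);print('ball',P.round(4),[np.linalg.norm(np.cross(P-o,d/np.linalg.norm(d))).round(4) for o,d in rs],proj('top',P))
c=np.array([.525,-.133]);u=np.array([.971,-.238]);h=c+.145*u
x=(h-P[:2])@u;z=P[2]-.03;print('angle',np.rad2deg(np.arctan2(z,x)-np.arctan2(.0065,.17)),'L',np.hypot(x,z))
print('shift to above',toolshift(P+[0,0,.0135],st).round(4),st['eef_pos'],st['time'])
E
```

```text
ball [ 0.5817 -0.1468  0.1727] [np.float64(0.0005), np.float64(0.0005)] [405.8825971  202.44648848]
angle 56.57638553096586 L 0.16693978955756406
shift to above [-0.0248  0.0006  0.0541] [ 0.60601391 -0.15200107  0.24036758] 7.15
```

{"op": "send_rows", "data": {
  "steps": [
    [-0.012,0,0,0,-1],
    [-0.024,0.0005,0,0,-1],
    [-0.025,0.0005,0,0,-1],
    [-0.025,0.0005,0,0,-1],
    [-0.025,0.0005,0,0,-1],
    [-0.025,0.0005,0,0,-1],
    [-0.025,0.0005,0,0,-1],
    [-0.025,0.0005,0.015,0,-1],
    [-0.025,0.0005,0.03,0,-1],
    [-0.025,0.0005,0.038,0,-1],
    [-0.025,0.0005,0.042,0,-1],
    [-0.025,0.0005,0.042,0,-1]
  ],
  "squeeze": 20
}}

```text
time: 8.35
eef_pos: [0.581, -0.1464, 0.1969]
tcp_rot: [0.993, -0.119, -0.001, -0.0]
contact_force: [-0.3, 0.8, -0.3]
opening: 0.003
finger_force: 0.0
```

{"op": "send_rows", "data": {
  "steps": [
    [0,0,0.001,0,-1],
    [0,0,0.002,0,-1],
    [0,0,0.003,0,-1],
    [0,0,0.004,0,-1],
    [0,0,0.005,0,-1],
    [0,0,0.006,0,-1]
  ]
}}

```text
time: 8.95
eef_pos: [0.5816, -0.1466, 0.1924]
tcp_rot: [0.993, -0.119, 0.0, 0.0]
contact_force: [-0.4, 0.4, -0.2]
opening: 0.0
finger_force: 0.0
```

{"op": "send_rows", "data": {
  "steps": [
    [0,0,0.001,0,-1],
    [0,0,0.002,0,-1],
    [0,0,0.003,0,-1],
    [0,0,0.003,0,-1]
  ]
}}

```text
time: 9.35
eef_pos: [0.5815, -0.1465, 0.1891]
tcp_rot: [0.993, -0.119, -0.0, -0.0]
contact_force: [0.6, -0.2, -0.4]
opening: 0.005
finger_force: 0.0
```

{"op": "send_rows", "data": {
  "steps": [
    [0,0,0.001,0,-1],
    [0,0,0.0015,0,-1],
    [0,0,0.0015,0,-1]
  ]
}}

```text
time: 9.65
eef_pos: [0.5815, -0.1466, 0.1877]
tcp_rot: [0.993, -0.119, -0.0, -0.0]
contact_force: [0.3, -0.3, 0.1]
opening: 0.001
finger_force: 0.0
```

{"op": "send_rows", "data": {
  "steps": [
    [0,0,0.0007,0,-1],
    [0,0,0.0014,0,-1],
    [0,0,0.0014,0,-1]
  ]
}}

```text
time: 9.95
eef_pos: [0.5815, -0.1465, 0.1863]
tcp_rot: [0.993, -0.119, -0.0, -0.0]
contact_force: [-0.6, 0.0, -0.0]
opening: -0.004
finger_force: 0.0
```

{"op": "send_rows", "data": {
  "steps": [
    [0,0,0.0007,0,-1],
    [0,0,0.001,0,-1],
    [0,0,0.001,0,-1]
  ]
}}

```text
time: 10.25
eef_pos: [0.5816, -0.1466, 0.1854]
tcp_rot: [0.993, -0.119, -0.0, -0.0]
contact_force: [0.5, 0.1, 0.6]
opening: -0.002
finger_force: 0.0
```

{"op": "send_rows", "data": {
  "steps": [
    [0,0,0.0005,0,-1],
    [0,0,0.001,0,-1],
    [0,0,0.001,0,-1]
  ]
}}

```text
time: 10.55
eef_pos: [0.5817, -0.1466, 0.1851]
tcp_rot: [0.993, -0.119, 0.0, 0.0]
contact_force: [-1.6, 1.3, 2.8]
opening: -0.001
finger_force: 1.5
```

{"op": "send_rows", "data": {
  "steps": [
    [0,0,0.0005,0,-1],
    [0,0,0.001,0,-1],
    [0,0,0.001,0,-1]
  ]
}}

```text
time: 10.85
eef_pos: [0.5818, -0.1467, 0.1849]
tcp_rot: [0.993, -0.119, 0.0, 0.0]
contact_force: [-3.8, 0.8, 6.9]
opening: 0.001
finger_force: 3.2
```

{"op": "send_rows", "data": {
  "steps": [
    [-0.0004,0,-0.0004,0,-1],
    [-0.0004,0,-0.0004,0,-1],
    [-0.0004,0,-0.0004,0,-1],
    [-0.0004,0,-0.0004,0,-1]
  ]
}}

```text
time: 11.25
eef_pos: [0.5817, -0.1466, 0.1849]
tcp_rot: [0.993, -0.119, 0.001, 0.0]
contact_force: [-2.2, 1.1, 5.4]
opening: -0.003
finger_force: 2.9
```

Holding steady at about 5.5 N.

{"op": "send_rows", "data": {
  "steps": [
    [0,0,0,0,-1],
    [0,0,0,0,-1],
    [0,0,0,0,-1],
    [0,0,0,0,-1],
    [0,0,0,0,-1],
    [0,0,0,0,-1],
    [0,0,0,0,-1],
    [0,0,0,0,-1],
    [0,0,0,0,-1],
    [0,0,0,0,-1],
    [0,0,0,0,-1],
    [0,0,0,0,-1]
  ]
}}

```text
time: 12.45
eef_pos: [0.5817, -0.1466, 0.1849]
tcp_rot: [0.993, -0.119, 0.001, 0.0]
contact_force: [-1.2, 0.7, 4.7]
opening: 0.002
finger_force: 2.9
```

{"op": "send_rows", "data": {
  "steps": [
    [0,0,0,0,-1],
    [0,0,0,0,-1],
    [0,0,0,0,-1],
    [0,0,0,0,-1],
    [0,0,0,0,-1],
    [0,0,0,0,-1]
  ]
}}

```text
time: 13.05
eef_pos: [0.5817, -0.1466, 0.1849]
tcp_rot: [0.993, -0.119, 0.001, 0.0]
contact_force: [-1.0, 0.4, 4.8]
opening: 0.003
finger_force: 2.9
```

{"op": "send_rows", "data": {
  "steps": [
    [0,0,-0.003,0,-1],
    [0,0,-0.01,0,-1],
    [0,0,-0.025,0,-1],
    [0,0,-0.045,0,-1],
    [0,0,-0.07,0,-1],
    [0,0,-0.09,0,-1],
    [0,0,-0.09,0,-1],
    [0,0,-0.09,0,-1]
  ]
}}

```text
time: 13.85
eef_pos: [0.5813, -0.1465, 0.2743]
tcp_rot: [0.993, -0.119, 0.001, 0.0]
contact_force: [0.2, -0.2, 0.1]
opening: 0.002
finger_force: 0.0
```

```bash
python3 - <<'E'
from h import *
a=save('scene','s3.png');b=cv2.imread('pics/s2.png')[:,:,::-1]
print(ctrl.get_state()['contact_force'])
cv2.imwrite('pics/c4.png',np.hstack([cv2.resize(x[60:300,190:420],(400,417))[:,:,::-1] for x in(b,a)]))
E
```

```text
[-0.22643256  0.9570309  -0.33539957]
```

View pics/c4.png

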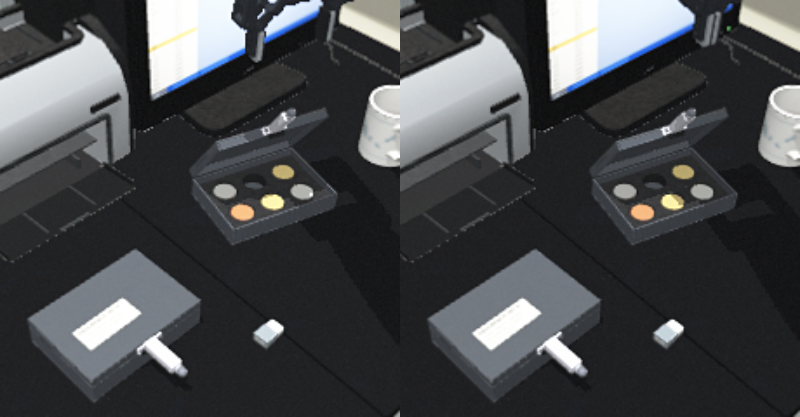

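The two views match: the right lid (lug at about (685,122) in the crop) stands where it did before the press. The left case is shut and the gripper is clear.

```bash
python3 -c "
from plant import ctrl
print(ctrl.sign_off())"
```

```text
the job is handed in; nothing more can be done
None
```

I handed the job in; no verdict came back: the right-hand case held its lid at about 57° when let go, I pressed its tip with about 5 N for roughly 1.8 s (peak reading about 8 N), its lid still stands there, and the left case, worn by elimination since I never lifted its lid, is shut.

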